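# Clamp the glued serving block

## Robot

A 6-joint arm with a two-finger parallel gripper is mounted at the origin on the work surface. World frame = base frame: x ahead of the robot, y to its left, z up, the work surface at z = 0. Lengths are in m, angles in degrees, forces in N, time in s.
With the tool pointing down it reaches from about 0.25 to 0.85 m from the base axis. Payload 12.5 kg.
Tool frame: the origin (TCP) lies midway between the tips of the shut fingers; the grasp point (between the pads) lies 19 mm behind it; z points along the fingers, y is the line along which they close (so a half turn about z gives the same grasp; the last joint's range is limited). The gripper opens to 93 mm and grips with 3 to 60 N. Pads are 15 mm wide; open, the fingers measure 128 mm over their backs; the gripper's body (75 mm by 188 mm) begins 65 mm behind the grasp point.
Start: joints at [62.59, 20.094, 94.641, -0, 65.266, -4.847], TCP at [0.211, 0.508, 0.219] pointing down, gripper open.
Joint ranges: [-157.81, 157.81], [-45, 120.19], [0.68, 151.7], [-89.99, 269.99], [4.06, 180], [-164.3, 164.3]. Speed limits (degrees/s): [127.2, 127.2, 159.86, 180, 180, 180].

## Interface

Orientations are given as a 3x3 rotation matrix whose columns are the frame's x, y, z axes.
In Python, from rig import bot gives the robot as it stands. The module is installed in compiled form; this text tells all that it offers.
- The arm moves only by the shell command python3 -m inch 'ROWS' [FORCE]. ROWS is JSON, a list of rows, each an object of numbers: "wx", "wy", "wz": the turn, a rotation vector about the tool's x, y, z in rad; "x", "y", "z": the shift along the tool's x, y, z in cm; "jaw": the closure, from -1 (fully open) to 1 (shut). A call has 1 to 12 rows; each row is the pose to reach, as a shift and turn from the pose commanded when the call began, along the tool's axes at that moment; what a row does not reach only later rows make up. A row lasts 1/12 s, in which the tool goes at most 41.7 mm and 7.16 degrees, less where a joint would pass 70% of its speed; a pose out of reach is approached as far as the arm can. A call with a gripper value outside its range is refused whole. The fingers move at their own pace and stop on an object; FORCE is the grip in N (left out, the last holds). Time passes only in rows, so rows that repeat a pose let the fingers close. It gives the time, the measured TCP pose, the force, the opening and the grip force at its end, in the units of the state.
- bot.read_state(): the state, without advancing time (a new reading comes with each control period).
- bot.get_image(name): name is "scene" or "side" or "wrist"; returns a dict with "color" (384x512x3 uint8, red, green, blue), "K" (3x3 intrinsics, pixels), "D" ([k1, k2, p1, p2, k3] as OpenCV has them; the pictures are not rectified), "eye" and "orientation" of the camera in the world. Camera axes: x right, y up, looking along -z (the intrinsics and any distortion apply to the point x, -y, -z); pixel columns grow to the right and rows downward; lengths in m; the calibration is good to about 2 mm. A picture is of the moment at which its call begins. There is no depth.
- bot.job_done(): hands the job in; it is judged then, once.
The state is a dict: "time": time; "q": joint angles; "qvel": joint speeds; "tau": joint torques, N m; "ee_pos": TCP position; "ee_rot": TCP orientation; "force": force on the tool from outside, world axes, zero at the start; "moment": the same for the moment, N m; "width": opening from 0.0 (shut) to 1.0 (fully open); "finger_force": force on a finger pad.
Only numpy, scipy, OpenCV 4.12 (cv2) and the standard library are available. Lean on these libraries where they do the work, as an engineer would, in place of code of your own. Each camera call takes 0.05 s, during which the arm holds its last target. There are 200 camera calls.

## Task

The wooden block between the jaws of the ratchet bar clamp has just been glued: first turn the dial gauge's bezel until its zero mark stands at the needle, then pump the clamp's T-bar lever until the jaws grip the block and the needle stands in the dark arc of the dial, never letting it run as far as the long tick beyond the arc, which would crush the wood. Tighten with the lever only, without touching the block or the jaws, and leave the things around the clamp where they are. Finish while still holding the lever down with the needle in the arc; do not let go, for the clamp slackens when the lever comes up.

Things in the scene. Friction and masses are not known exactly. Their poses are not given: they have to be found in the camera images.
- clamp: Ratchet bar clamp screwed to the counter: dark base plate 110 x 300 x 12 mm (y -115 to 185 mm), lever at the -y end, jaws in the middle, round dial gauge, face up, at the +y end. Origin: counter surface; z up, +y is the way the moving jaw closes, -x the side towards the robot. Place and yaw vary. All offsets in these notes are in this frame.
- bar_mid (a point): Middle of the lever's black T-bar (round, 18 mm thick, 64 mm long along x), 105 mm from the pivot, clear of the base. At lever 0: y -167, z 105 mm; at 0.24: y -170, z 80; at 0.48: y -167, z 55 mm. Press it straight down from above: 3 to 4 N when the jaw is free, about 9 N with the needle in the arc; it springs back up by itself.
- anvil: The opposite jaw, same plate, its face at y +85 mm when unloaded; it yields towards +y against a spring of 2 N per mm, which drives the needle (origin equals the clamp's origin when unloaded).
- block: Loose glued wooden block, 70 (x) x 50 (y) x 46 mm high, lying on the base plate between the jaws (underside z 12 mm). Origin: centre of its underside. It slides when the jaw pushes it.
- gauge_mid (a point): Centre of the bezel's gripping height, on its axis: x 0, y 147, z 42 mm. The bezel is a knurled aluminium ring of 54 mm diameter, from z 30 to 54 mm, standing on a grey block 74 (x) x 62 (y) mm whose top is at z 30 mm; room on all sides for fingers down to z 33 mm.
- bezel (a joint): Turn of the bezel with its dial face, rad, positive clockwise from above; 0 when the zero mark (broad black mark on the rim, tick inside) lies at the unloaded needle, both then pointing to the clamp's -x. It starts turned clockwise by 0.5 to 1.3, turns easily (0.05 N m) and stays.
- needle (a joint): Needle angle, rad, clockwise from above, 0 unloaded; 0.2 rad per mm of the anvil's yielding, that is 0.1 rad per N of grip. The dial's dark arc runs from 1.0 to 1.8 rad clockwise of the zero mark; the long tick beyond it is at 2.4 rad.
- glue: Glue bottle standing beyond the clamp (44 mm wide, 95 mm tall). Leave it alone. Origin: centre of its underside.
- cup: White cup standing beyond the clamp (68 mm wide, 75 mm tall). Leave it alone. Origin: centre of its underside.
- spatula: Wooden spatula lying on the robot's side of the clamp, along its length. Leave it alone.
- pivot (a point): Pivot of the lever, along the clamp's x, at y -65, z 80 mm, between two grey cheek plates (64 mm apart over their outer faces, y -117 to -27 mm, up to z 94 mm).
- lever: The lever; origin at its pivot. Its angle in rad is 0 at rest (up), grows as the T-bar goes down, stop at 0.5. It carries the jaw 35 mm per rad, less up to 7 mm lost each stroke while the pawl finds the next tooth. The jaw stays when the lever comes up, but holds only about 5 N by itself: a tighter jaw then slides back until the needle stands short of the arc, at 0.2 to 0.9 rad.
- jaw: The moving jaw: dark steel plate 50 wide (x), 46 high (z 14 to 60 mm), 12 mm thick, with a toothed bar behind it under the lever. Origin: the clamp's origin moved along +y by the jaw's travel (0 to 65 mm); its face lies 10 mm on the -y side of that origin. It starts 0 to 22 mm from fully open.
Mind the look-alikes: they are no part of the job. Leave any green, purple or turquoise look-alike of the block alone.

How it is judged:
By the outcome, as a careful person would: the job done as asked, in the order asked, and still so for the second after the job is handed in, while the arm keeps its last pose, push and grip.
It also fails if it takes over 61 s, if anything falls off the work surface, if the arm or the gripper's body presses on something with over 40 N, if the wrist force passes 120 N, or if a joint passes its speed limit or range.

## Working session

There is one attempt and no reset: what is moved stays moved. The work goes in short steps, Python scripts to look and compute and a shell command to move; the robot and the scene stay as the last step left them, time stands still between calls to the robot, and variables do not carry over. Pictures are saved under pics/ and viewed, at most 10 in all, crops included, and the job is handed in when it is done.

```bash
mkdir -p pics; cat > h.py <<'E'
from rig import bot
import numpy as np, cv2, json
def snap(n,f,crop=None,s=1):
    d=bot.get_image(n); im=d["color"][:,:,::-1].copy()
    cv2.imwrite(f"pics/{f}_raw.png",im)
    json.dump({k:np.array(d[k]).tolist() for k in("K","D","eye","orientation")},open(f"pics/{f}.json","w"))
    if crop: im=im[crop[1]:crop[3],crop[0]:crop[2]]
    if s!=1: im=cv2.resize(im,None,fx=s,fy=s,interpolation=cv2.INTER_CUBIC)
    cv2.imwrite(f"pics/{f}.png",im)
def cal(f): return {k:np.array(v) for k,v in json.load(open(f"pics/{f}.json")).items()}
def ray(f,u,v):
    c=cal(f); p=cv2.undistortPoints(np.array([[[u,v]]],float),c["K"],c["D"])[0,0]
    return c["eye"],c["orientation"].reshape(3,3)@np.array([p[0],-p[1],-1])
def at(f,u,v,z):
    e,d=ray(f,u,v); return e+d*(z-e[2])/d[2]
def proj(f,P):
    c=cal(f); q=(np.atleast_2d(P)-c["eye"])@c["orientation"].reshape(3,3)
    return cv2.projectPoints(q*[1,-1,-1],np.zeros(3),np.zeros(3),c["K"],c["D"])[0][:,0]
E
python3 - <<'E'
from h import *
import numpy as np
for n in("scene","side","wrist"): snap(n,n+"0")
a=cv2.imread("pics/scene0.png");b=cv2.imread("pics/side0.png")
s=bot.read_state();print(s["time"],s["ee_pos"],s["ee_rot"],s["width"])
for n in("scene0","side0","wrist0"):print(cal(n)["eye"],cal(n)["orientation"].tolist())
E
```

```text
0.15 [0.2108728  0.50768068 0.21823904] [[-9.23463481e-01  3.83686085e-01 -4.32930297e-04]
 [ 3.83686317e-01  9.23463148e-01 -7.90079616e-04]
 [ 9.66526202e-05 -8.95719104e-04 -9.99999594e-01]] 0.9997120593081349
[ 1.11577571 -0.33253116  0.70642004] [[0.558422753224536, -0.5213917344628229, 0.645224525196445], [0.8294109844424584, 0.33634850983116393, -0.4460348627860242], [0.015538583182547881, 0.784232324740701, 0.6202726926638594]]
[ 0.41662107 -0.50715579  0.70143103] [[0.9893556294054467, 0.10465034976643893, -0.10111252572017979], [-0.14548117655230672, 0.7269185145837747, -0.6711368716024139], [0.0032658586479805607, 0.678703011227356, 0.734405580533135]]
[0.1477483  0.53314114 0.38426654] [[0.38367929945339907, -0.8959418053602987, -0.2237822079135793], [0.9234659666328136, 0.37200803801686083, 0.09391819909776516], [-0.0008964607468278081, -0.24268972178189432, 0.9701035487511395]]
```

View pics/scene0.png

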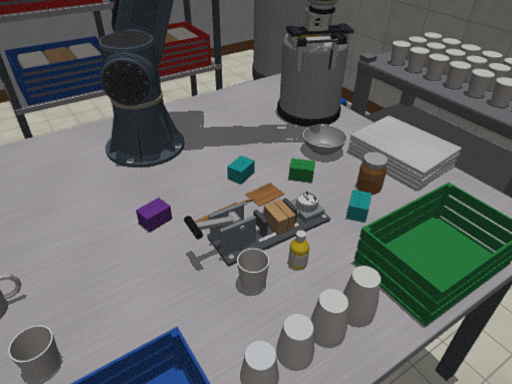

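View pics/side0.png

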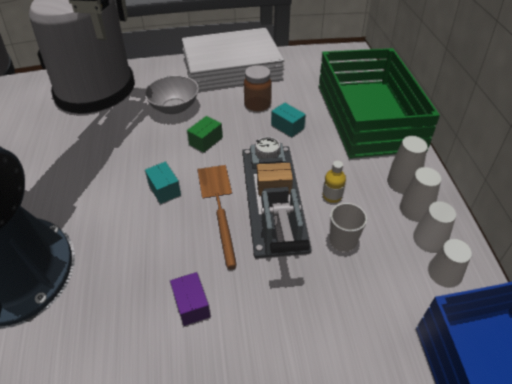

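The scene shows the clamp at about (265,225): T-bar (193,227), block (279,215), gauge (308,203). In the side view it runs from (280,250) up to the gauge at (267,150). Now I'll enlarge both.

```bash
python3 - <<'E'
from h import *
a=cv2.imread("pics/scene0.png")[180:270,175:345];b=cv2.imread("pics/side0.png")[130:290,215:335]
cv2.imwrite("pics/c1.png",cv2.resize(a,None,fx=4.7,fy=4.7,interpolation=2))
cv2.imwrite("pics/c2.png",cv2.resize(b,None,fx=3.75,fy=3.75,interpolation=2))
E
```

```text
(no output)
```

View pics/c1.png

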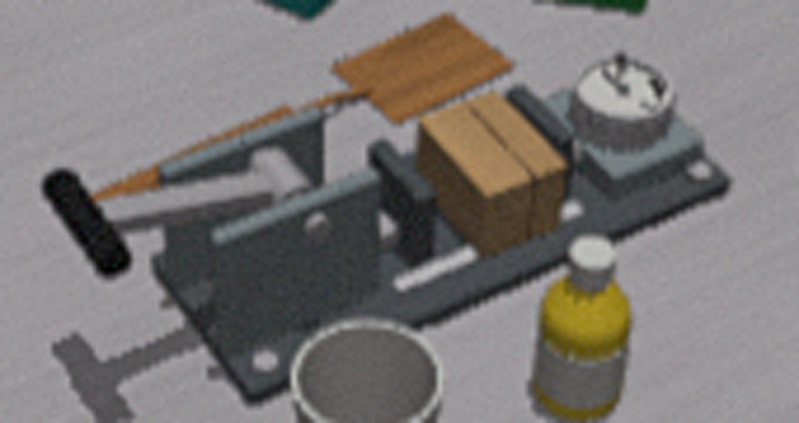

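View pics/c2.png

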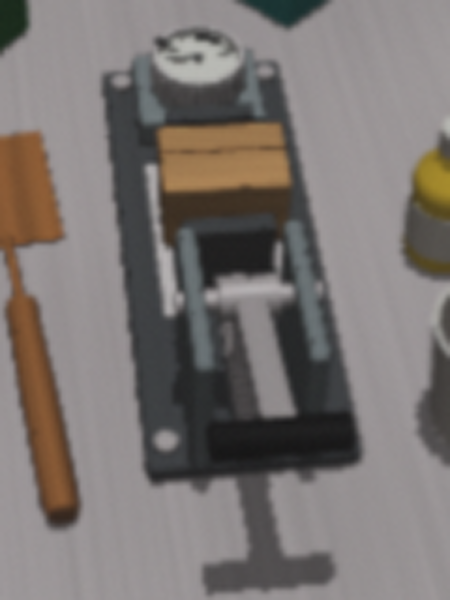

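```bash
cat > fit.py <<'E'
from h import *
from scipy.optimize import least_squares
def W(p,L):
    c,s=np.cos(p[2]),np.sin(p[2]);L=np.atleast_2d(L)/1000.
    return np.c_[p[0]+c*L[:,0]-s*L[:,1],p[1]+s*L[:,0]+c*L[:,1],L[:,2]]
E
python3 - <<'E'
from fit import *
F=[("scene0",np.array([[87,222],[250,390],[157,258],[727,180],[624,90]])/4.7+[175,180],
 [[0,-167,105],[55,-115,12],[-55,-115,12],[55,185,12],[0,147,54]]),
("side0",np.array([[283,437],[150,468],[357,453],[104,75],[278,63],[198,57]])/3.75+[215,130],
 [[0,-167,105],[-55,-115,12],[55,-115,12],[-55,185,12],[55,185,12],[0,147,54]])]
r=lambda p:np.concatenate([(proj(f,W(p,L))-u).ravel() for f,u,L in F])
o=least_squares(r,[.5,.15,0],loss='soft_l1');p=o.x
print(p,np.degrees(p[2]));print(r(p).reshape(-1,2).round(1))
np.save("p.npy",p)
print("bar",W(p,[0,-167,105]),"gauge",W(p,[0,147,42]))
s=bot.read_state();R=np.array(s["ee_rot"]);g=W(p,[0,147,42])[0]
# wrist projection
print(proj("wrist0",W(p,[[0,147,54],[0,-167,105]])))
E
```

```text
[ 0.53645048  0.07745048 -0.04319516] -2.4749000907106775
[[-1.1  1.2]
 [-0.9  1.9]
 [-2.6  0. ]
 [ 1.1  0.6]
 [-0.4  0. ]
 [-0.4 -0.6]
 [-0.9  0.2]
 [ 2.  -0.8]
 [-0.7 -2. ]
 [-0.1 -1.9]
 [ 0.  -1.7]]
bar [[ 0.52923914 -0.08939374  0.105     ]] gauge [[0.5427982  0.22431337 0.042     ]]
[[170.39271955 431.30815556]
 [-38.33829323 532.74604691]]
```

View pics/wrist0.png

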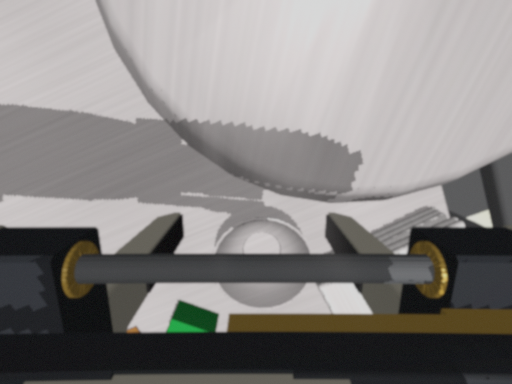

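```bash
cat >> fit.py <<'E'
def go(target,heading=None):
    """shift in tool cm and wz for target TCP and heading (deg) of tool y"""
    s=bot.read_state();R=np.array(s["ee_rot"]);d=R.T@(np.array(target)-s["ee_pos"])*100
    h=np.degrees(np.arctan2(R[1,1],R[0,1]))
    print("t",round(s["time"],2),"pos",np.round(s["ee_pos"],4),"head",round(h,2),"F",np.round(s["force"],1),"w",round(s["width"],3))
    print("shift",d.round(2),"wz",None if heading is None else round(np.radians(h-heading),3))
E
python3 - <<'E'
from fit import *
p=np.load("p.npy");g=W(p,[0,147,54])[0]
c=cal("wrist0");s=bot.read_state();R=np.array(s["ee_rot"])
print(c["K"],c["D"]);print(proj("wrist0",s["ee_pos"]))
# gauge 14cm below TCP, offset a along tool x
for a in(.0,.02,.04,.06,.08):print(a,proj("wrist0",s["ee_pos"]+R@np.array([a,0,.12])))
hd=p[2];ty=np.array([-np.sin(hd),np.cos(hd),0])
go(g-ty*.05+[0,0,.12],np.degrees(hd))
E
```

```text
[[269.9062246    0.         253.97227946]
 [  0.         269.9062246  187.64983017]
 [  0.           0.           1.        ]] [0.01913359 0.         0.         0.         0.        ]
[[255.27465089 226.77906446]]
0.0 [[254.75872693 184.52852332]]
0.02 [[254.77216466 166.36227426]]
0.04 [[254.78621301 147.56369024]]
0.06 [[254.80091994 128.08818082]]
0.08 [[254.81633855 107.88635835]]
t 0.15 pos [0.2109 0.5077 0.2182] head 67.44 F [ 0.  -0.8  0.8] w 1.0
shift [-43.24 -18.12   4.44] wz 1.22
```

```bash
python3 -m inch '[{"x":-42.5,"y":-16.2,"z":6.4,"wz":1.22},{"x":-42.5,"y":-16.2,"z":6.4,"wz":1.22},{"x":-42.5,"y":-16.2,"z":6.4,"wz":1.22},{"x":-42.5,"y":-16.2,"z":6.4,"wz":1.22},{"x":-42.5,"y":-16.2,"z":6.4,"wz":1.22},{"x":-42.5,"y":-16.2,"z":6.4,"wz":1.22},{"x":-42.5,"y":-16.2,"z":6.4,"wz":1.22},{"x":-42.5,"y":-16.2,"z":6.4,"wz":1.22},{"x":-42.5,"y":-16.2,"z":6.4,"wz":1.22},{"x":-42.5,"y":-16.2,"z":6.4,"wz":1.22},{"x":-42.5,"y":-16.2,"z":6.4,"wz":1.22},{"x":-42.5,"y":-16.2,"z":6.4,"wz":1.22}]'
python3 - <<'E'
from fit import *
p=np.load("p.npy");g=W(p,[0,147,54])[0];hd=p[2];ty=np.array([-np.sin(hd),np.cos(hd),0])
go(g-ty*.03+[0,0,.1],np.degrees(hd))
E
```

```text
t 0.15 pos [0.2109 0.5077 0.2182] head 67.44 F [ 0.  -0.8  0.8] w 1.0
shift [-42.56 -16.24   6.43] wz 1.22invalid input at $[0]: expected keys wx, wy, wz, x, y, z, jaw
```

```bash
python3 -m inch '[{"wx":0,"wy":0,"wz":1.22,"x":-42.5,"y":-16.2,"z":6.4,"jaw":-0.6},{"wx":0,"wy":0,"wz":1.22,"x":-42.5,"y":-16.2,"z":6.4,"jaw":-0.6},{"wx":0,"wy":0,"wz":1.22,"x":-42.5,"y":-16.2,"z":6.4,"jaw":-0.6},{"wx":0,"wy":0,"wz":1.22,"x":-42.5,"y":-16.2,"z":6.4,"jaw":-0.6},{"wx":0,"wy":0,"wz":1.22,"x":-42.5,"y":-16.2,"z":6.4,"jaw":-0.6},{"wx":0,"wy":0,"wz":1.22,"x":-42.5,"y":-16.2,"z":6.4,"jaw":-0.6},{"wx":0,"wy":0,"wz":1.22,"x":-42.5,"y":-16.2,"z":6.4,"jaw":-0.6},{"wx":0,"wy":0,"wz":1.22,"x":-42.5,"y":-16.2,"z":6.4,"jaw":-0.6},{"wx":0,"wy":0,"wz":1.22,"x":-42.5,"y":-16.2,"z":6.4,"jaw":-0.6},{"wx":0,"wy":0,"wz":1.22,"x":-42.5,"y":-16.2,"z":6.4,"jaw":-0.6},{"wx":0,"wy":0,"wz":1.22,"x":-42.5,"y":-16.2,"z":6.4,"jaw":-0.6},{"wx":0,"wy":0,"wz":1.22,"x":-42.5,"y":-16.2,"z":6.4,"jaw":-0.6}]'
python3 - <<'E'
from fit import *
p=np.load("p.npy");g=W(p,[0,147,54])[0];hd=p[2];ty=np.array([-np.sin(hd),np.cos(hd),0])
go(g-ty*.03+[0,0,.1],np.degrees(hd))
E
```

```text
time: 1.15
ee_pos: [0.5448, 0.1907, 0.1534]
ee_rot: [[0.048, 0.999, 0.0], [0.999, -0.048, -0.001], [-0.001, 0.0, -1.0]]
force: [-1.0, 0.7, -1.1]
width: 0.798
finger_force: 0.0
t 1.15 pos [0.5448 0.1907 0.1534] head -2.73 F [-1.   0.7 -1.1] w 0.798
shift [ 0.35 -0.35 -0.06] wz -0.005
```

```bash
python3 - <<'E'
from fit import *
p=np.load("p.npy")
snap("wrist","w1",(130,80,380,260),3.2)
print(proj("w1",W(p,[[0,147,54],[27,147,54],[-27,147,54],[0,174,54],[-37,178,30],[37,178,30],[-55,185,12],[55,185,12]])).round(0))
E
```

```text
[[252. 155.]
 [279. 154.]
 [224. 155.]
 [251. 126.]
 [216. 122.]
 [287. 122.]
 [202. 115.]
 [302. 115.]]
```

View pics/w1.png

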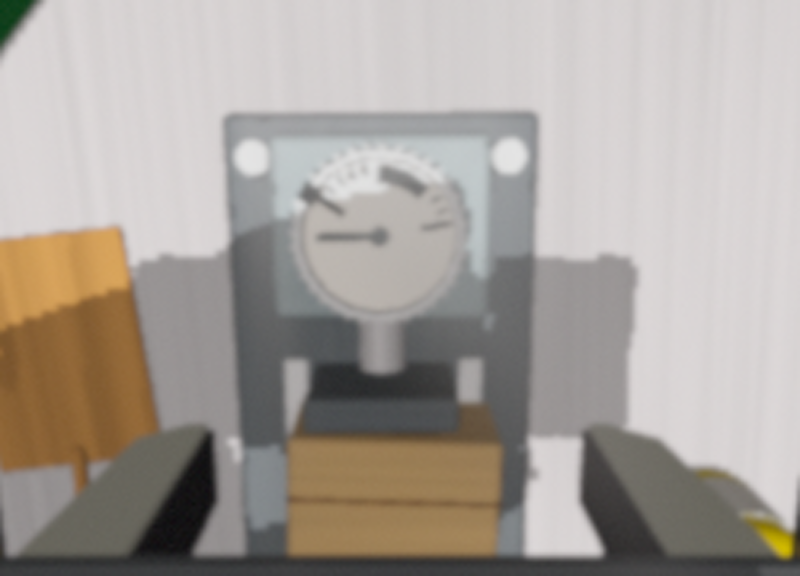

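The wrist view shows the dial centre at crop (380,236). The needle points left to (317,237). The zero mark is at (308,193), about 31.5° clockwise of the needle, so the bezel is at about 0.55 rad. The fit needs about -3 mm in x.

```bash
python3 -m inch '[{"wx":0,"wy":0,"wz":0.1,"x":1.2,"y":-0.6,"z":0,"jaw":-0.6},{"wx":0,"wy":0,"wz":0.2,"x":2.4,"y":-0.6,"z":2,"jaw":-0.6},{"wx":0,"wy":0,"wz":0.275,"x":3.4,"y":-0.7,"z":4,"jaw":-0.6},{"wx":0,"wy":0,"wz":0.275,"x":3.4,"y":-0.7,"z":6,"jaw":-0.6},{"wx":0,"wy":0,"wz":0.275,"x":3.4,"y":-0.7,"z":8,"jaw":-0.6},{"wx":0,"wy":0,"wz":0.275,"x":3.4,"y":-0.7,"z":8,"jaw":-0.6}]' 12
python3 - <<'E'
from fit import *
go([.5396,.2253,.036],-18.5)
snap("wrist","w2",(130,110,380,290),3.2)
E
```

```text
time: 1.7
ee_pos: [0.533, 0.2298, 0.0713]
ee_rot: [[0.311, 0.95, -0.006], [0.95, -0.311, -0.002], [-0.003, -0.005, -1.0]]
force: [-0.5, -0.7, -0.8]
width: 0.802
finger_force: 0.0
t 1.7 pos [0.533  0.2298 0.0713] head -18.14 F [-0.5 -0.7 -0.8] w 0.802
shift [-0.21  0.78  3.53] wz 0.006
```

View pics/w2.png

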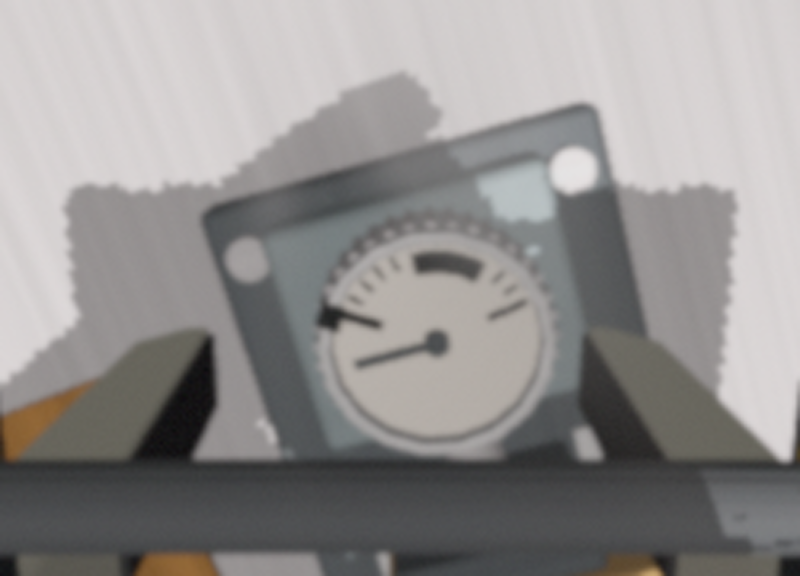

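```bash
python3 - <<'E'
from fit import *
for f,u,v in(("w1",248.8,153.8),("w2",266.9,216.9)):print(at(f,u,v,.054))
g=at("w2",266.9,216.9,.054);c=g
for q in((358,365),(380,323),(328,318)):
    P=at("w2",130+q[0]/3.2,110+q[1]/3.2,.054)-g;print(np.degrees(np.arctan2(P[1],P[0])))
go([g[0],g[1],.036],-18.5);print(bot.read_state()["qvel"])
E
```

```text
[0.54003404 0.22522626 0.054     ]
[0.54020579 0.22592994 0.054     ]
178.92435710242185
142.83023812547376
148.9427905589953
t 1.75 pos [0.5341 0.2299 0.0733] head -18.15 F [0.  1.  0.8] w 0.8
shift [-0.18  0.72  3.73] wz 0.006
[-0.50612677 -2.54793243 -2.14645269 -0.01420261  1.39334886 -0.21037467]
```

```bash
python3 - <<'E'
from fit import *
def ang(f,ox,oy,pts,c):
    g=at(f,ox+c[0]/3.2,oy+c[1]/3.2,.054)
    for n,q,off in pts:
        P=at(f,ox+q[0]/3.2,oy+q[1]/3.2,.054)-g;a=np.degrees(np.arctan2(P[1],P[0]));print(f,n,round(180-a-np.degrees(off),1))
ang("w2",130,110,[("needle",(358,365),0),("zero_in",(380,324),0),("zero_out",(328,318),0),("zmid",(355,317),0),("a1",(415,263),1.0),("a2",(480,271),1.8),("lt",(525,303),2.4)],(437,343))
ang("w1",130,80,[("needle",(317,237),0),("zi",(343,213),0),("zo",(308,193),0),("a1",(381,175),1.0),("a2",(424,190),1.8),("lt",(449,223),2.4)],(380,236))
E
```

```text
w2 needle 1.5
w2 zero_in 37.4
w2 zero_out 31.7
w2 zmid 36.6
w2 a1 35.7
w2 a2 33.8
w2 lt 34.6
w1 needle 1.8
w1 zi 34.6
w1 zo 33.6
w1 a1 36.7
w1 a2 33.5
w1 lt 34.6
```

```bash
python3 -m inch '[{"wx":0,"wy":0,"wz":0,"x":-0.1,"y":0.5,"z":0.5,"jaw":-0.6},{"wx":0,"wy":0,"wz":0,"x":-0.1,"y":0.5,"z":0.5,"jaw":-0.6},{"wx":0,"wy":0,"wz":0,"x":-0.1,"y":0.5,"z":0.5,"jaw":-0.6},{"wx":0,"wy":0,"wz":0,"x":-0.1,"y":0.5,"z":0.5,"jaw":-0.6},{"wx":0,"wy":0,"wz":0,"x":-0.1,"y":0.5,"z":0.5,"jaw":-0.6},{"wx":0,"wy":0,"wz":0,"x":-0.1,"y":0.5,"z":0.5,"jaw":-0.6}]'
python3 - <<'E'
from fit import *
go([.5401,.2256,.037],-19);print(bot.read_state()["qvel"])
E
```

```text
time: 2.25
ee_pos: [0.5404, 0.227, 0.0701]
ee_rot: [[0.313, 0.95, 0.001], [0.95, -0.313, 0.0], [0.0, 0.0, -1.0]]
force: [0.2, -0.4, 0.8]
width: 0.798
finger_force: 0.0
t 2.25 pos [0.5404 0.227  0.0701] head -18.23 F [ 0.2 -0.4  0.8] w 0.798
shift [-0.14  0.02  3.31] wz 0.013
[ 0.01276874  0.19995657  0.03879591  0.05812412 -0.09405749  0.09176558]
```

Settled within 1.4 mm. Next I descend and grip.

```bash
python3 -m inch '[{"wx":0,"wy":0,"wz":0,"x":-0.15,"y":0,"z":1.2,"jaw":-0.6},{"wx":0,"wy":0,"wz":0,"x":-0.15,"y":0,"z":2.4,"jaw":-0.6},{"wx":0,"wy":0,"wz":0,"x":-0.15,"y":0,"z":3.2,"jaw":-0.6},{"wx":0,"wy":0,"wz":0,"x":-0.15,"y":0,"z":3.2,"jaw":-0.6},{"wx":0,"wy":0,"wz":0,"x":-0.15,"y":0,"z":3.2,"jaw":-0.4},{"wx":0,"wy":0,"wz":0,"x":-0.15,"y":0,"z":3.2,"jaw":-0.3},{"wx":0,"wy":0,"wz":0,"x":-0.15,"y":0,"z":3.2,"jaw":-0.2},{"wx":0,"wy":0,"wz":0,"x":-0.15,"y":0,"z":3.2,"jaw":-0.1},{"wx":0,"wy":0,"wz":0,"x":-0.15,"y":0,"z":3.2,"jaw":0},{"wx":0,"wy":0,"wz":0,"x":-0.15,"y":0,"z":3.2,"jaw":0},{"wx":0,"wy":0,"wz":0,"x":-0.15,"y":0,"z":3.2,"jaw":0}]' 12
```

```text
time: 3.17
ee_pos: [0.5407, 0.2255, 0.0381]
ee_rot: [[0.313, 0.95, 0.002], [0.95, -0.313, 0.0], [0.001, 0.002, -1.0]]
force: [4.3, -2.4, -0.7]
width: 0.577
finger_force: 12.0
```

```bash
python3 -m inch '[{"wx":0,"wy":0,"wz":-0.08,"x":0,"y":0,"z":0,"jaw":0},{"wx":0,"wy":0,"wz":-0.16,"x":0,"y":0,"z":0,"jaw":0},{"wx":0,"wy":0,"wz":-0.24,"x":0,"y":0,"z":0,"jaw":0},{"wx":0,"wy":0,"wz":-0.32,"x":0,"y":0,"z":0,"jaw":0},{"wx":0,"wy":0,"wz":-0.4,"x":0,"y":0,"z":0,"jaw":0},{"wx":0,"wy":0,"wz":-0.48,"x":0,"y":0,"z":0,"jaw":0},{"wx":0,"wy":0,"wz":-0.54,"x":0,"y":0,"z":0,"jaw":0},{"wx":0,"wy":0,"wz":-0.575,"x":0,"y":0,"z":0,"jaw":0},{"wx":0,"wy":0,"wz":-0.575,"x":0,"y":0,"z":0,"jaw":0},{"wx":0,"wy":0,"wz":-0.575,"x":0,"y":0,"z":0,"jaw":0},{"wx":0,"wy":0,"wz":-0.575,"x":0,"y":0,"z":0,"jaw":0}]'
python3 - <<'E'
from fit import *
go([.5401,.2256,.036],13)
snap("wrist","w3",(160,170,350,270),4.2)
E
```

```text
time: 4.08
ee_pos: [0.5407, 0.2255, 0.0381]
ee_rot: [[-0.254, 0.967, 0.002], [0.967, 0.254, 0.0], [-0.0, 0.002, -1.0]]
force: [5.0, -1.2, 0.2]
width: 0.577
finger_force: 12.0
t 4.08 pos [0.5407 0.2255 0.0381] head 14.73 F [ 5.  -1.2  0.2] w 0.577
shift [ 0.02 -0.05  0.21] wz 0.03
```

View pics/w3.png

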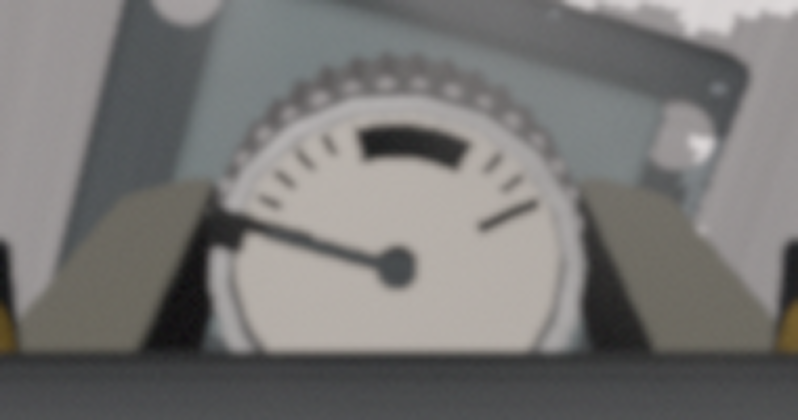

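```bash
python3 - <<'E'
from fit import *
f="w3"
P=lambda q:at(f,160+q[0]/4.2,170+q[1]/4.2,.054)
g=P((397,267));print(g)
for n,q,off in [("needle",(240,220),0),("needle mid",(310,242),0),("zero_out",(225,230),0),("a1",(361,146),1.0),("a2",(467,153),1.8),("lt out",(537,205),2.4),("lt in",(480,229),2.4)]:
    d=P(q)-g;print(n,round(180-np.degrees(np.arctan2(d[1],d[0]))-np.degrees(off),1),(np.hypot(*d[:2])*1e3).round(1))
E
```

```text
[0.53938261 0.22626055 0.054     ]
needle 3.2 23.3
needle mid 2.5 12.9
zero_out 358.4 25.0
a1 2.5 18.8
a2 1.8 19.6
lt out 2.3 21.8
lt in 1.5 13.1
```

The dial shows the zero mark under the needle tip at crop (225–240,225), and the arc ticks agree within about 1°. I'll release, rise and travel to above the T-bar with the fingers shut.

```bash
python3 -m inch '[{"wx":0,"wy":0,"wz":0,"x":0,"y":0,"z":0,"jaw":-0.3},{"wx":0,"wy":0,"wz":0,"x":0,"y":0,"z":0,"jaw":-0.4},{"wx":0,"wy":0,"wz":0,"x":0,"y":0,"z":0,"jaw":-0.5},{"wx":0,"wy":0,"wz":0,"x":0,"y":0,"z":0,"jaw":-0.5},{"wx":0,"wy":0,"wz":0,"x":0,"y":0,"z":-2,"jaw":-0.5},{"wx":0,"wy":0,"wz":0,"x":0,"y":0,"z":-4,"jaw":-0.5},{"wx":0,"wy":0,"wz":0,"x":0,"y":0,"z":-7,"jaw":-0.5},{"wx":0,"wy":0,"wz":0,"x":0,"y":0,"z":-10,"jaw":0},{"wx":0,"wy":0,"wz":0,"x":0,"y":0,"z":-12,"jaw":1}]'
python3 -m inch '[{"wx":0,"wy":0,"wz":0.1,"x":-4,"y":-1.2,"z":0,"jaw":1},{"wx":0,"wy":0,"wz":0.2,"x":-8,"y":-2.4,"z":0,"jaw":1},{"wx":0,"wy":0,"wz":0.3,"x":-12,"y":-3.6,"z":0,"jaw":1},{"wx":0,"wy":0,"wz":0.3,"x":-16,"y":-5,"z":0,"jaw":1},{"wx":0,"wy":0,"wz":0.3,"x":-20,"y":-6.2,"z":0,"jaw":1},{"wx":0,"wy":0,"wz":0.3,"x":-23,"y":-7.2,"z":0,"jaw":1},{"wx":0,"wy":0,"wz":0.3,"x":-26,"y":-8.1,"z":0,"jaw":1},{"wx":0,"wy":0,"wz":0.3,"x":-28,"y":-8.7,"z":0,"jaw":1},{"wx":0,"wy":0,"wz":0.3,"x":-30,"y":-9.3,"z":0,"jaw":1},{"wx":0,"wy":0,"wz":0.3,"x":-30,"y":-9.3,"z":0,"jaw":1},{"wx":0,"wy":0,"wz":0.3,"x":-30,"y":-9.3,"z":0,"jaw":1},{"wx":0,"wy":0,"wz":0.3,"x":-30,"y":-9.3,"z":0,"jaw":1}]'
python3 - <<'E'
from fit import *
go([.5265,-.088,.13],-2.5)
snap("wrist","w4",(130,80,380,260),1)
snap("scene","s4",(280,180,340,230),1)
a=cv2.imread("pics/w4.png");b=cv2.imread("pics/s4.png")
a=cv2.resize(a,(600,432),interpolation=2);b=cv2.resize(b,(200,167),interpolation=2)
c=np.zeros((432,800,3),np.uint8);c[:,:600]=a;c[:167,600:]=b;cv2.imwrite("pics/m4.png",c)
E
```

```text
time: 4.88
ee_pos: [0.5402, 0.2258, 0.1603]
ee_rot: [[-0.254, 0.967, 0.002], [0.967, 0.254, 0.001], [0.0, 0.002, -1.0]]
force: [0.4, 0.5, 0.4]
width: 0.653
finger_force: 0.0
time: 5.88
ee_pos: [0.5259, -0.0876, 0.1576]
ee_rot: [[0.043, 0.999, -0.0], [0.999, -0.043, 0.0], [0.0, -0.0, -1.0]]
force: [0.3, -0.3, 0.7]
width: 0.002
finger_force: 0.0
t 5.88 pos [ 0.5259 -0.0876  0.1576] head -2.46 F [ 0.3 -0.3  0.7] w 0.002
shift [-0.03  0.06  2.76] wz 0.001
```

View pics/m4.png

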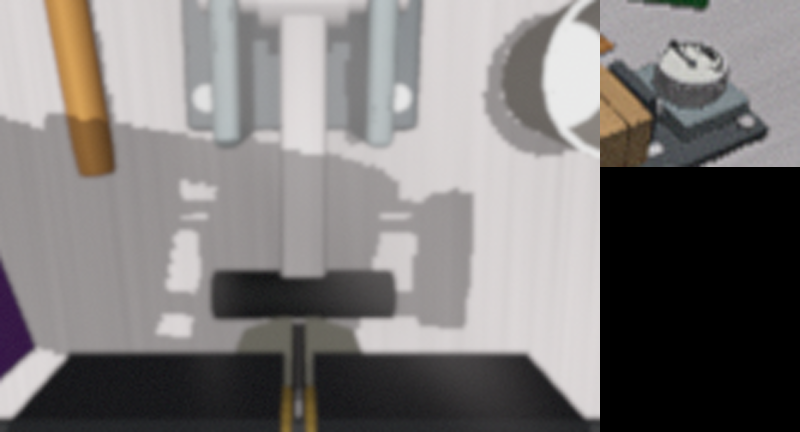

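```bash
python3 - <<'E'
from fit import *
b=at("w4",130+305/2.4,80+295/2.4,.105);print(b)
g=np.array([.5402,.2257]);d=g-b[:2];print(np.hypot(*d),np.degrees(np.arctan2(-d[0],d[1])))
go([b[0],b[1]-.002,.118],None)
E
```

```text
[ 0.52714889 -0.08915831  0.105     ]
0.31512868425391205 -2.3735935383905127
t 5.98 pos [ 0.526  -0.0873  0.1576] head -2.4 F [ 0.4 -0.4 -0.6] w 0.01
shift [-0.38  0.13  3.96] wz None
```

```bash
python3 -m inch '[{"wx":0,"wy":0,"wz":0,"x":-0.35,"y":0.1,"z":1.5,"jaw":1},{"wx":0,"wy":0,"wz":0,"x":-0.35,"y":0.1,"z":3,"jaw":1},{"wx":0,"wy":0,"wz":0,"x":-0.35,"y":0.1,"z":4,"jaw":1},{"wx":0,"wy":0,"wz":0,"x":-0.35,"y":0.1,"z":4.8,"jaw":1},{"wx":0,"wy":0,"wz":0,"x":-0.35,"y":0.1,"z":5.6,"jaw":1},{"wx":0,"wy":0,"wz":0,"x":-0.35,"y":0.1,"z":6.4,"jaw":1},{"wx":0,"wy":0,"wz":0,"x":-0.35,"y":0.1,"z":7.2,"jaw":1},{"wx":0,"wy":0,"wz":0,"x":-0.35,"y":0.1,"z":8,"jaw":1},{"wx":0,"wy":0,"wz":0,"x":-0.35,"y":0.1,"z":8.6,"jaw":1},{"wx":0,"wy":0,"wz":0,"x":-0.35,"y":0.1,"z":9.1,"jaw":1},{"wx":0,"wy":0,"wz":0,"x":-0.35,"y":0.1,"z":9.1,"jaw":1},{"wx":0,"wy":0,"wz":0,"x":-0.35,"y":0.1,"z":9.1,"jaw":1}]'
python3 - <<'E'
from fit import *
go([.527,-.0905,.066])
snap("scene","s5",(200,180,340,260),1);snap("side","d5",(215,130,335,290),1);snap("wrist","w5")
a=cv2.resize(cv2.imread("pics/s5.png"),None,fx=3.5,fy=3.5,interpolation=2);b=cv2.resize(cv2.imread("pics/d5.png"),None,fx=2.5,fy=2.5,interpolation=2)
c=np.zeros((420,800,3),np.uint8);c[:a.shape[0],:490]=a;c[:400,490:790]=b;cv2.imwrite("pics/m5.png",c)
E
```

```text
time: 6.98
ee_pos: [0.5268, -0.0915, 0.0665]
ee_rot: [[0.043, 0.999, -0.0], [0.999, -0.043, 0.0], [0.0, -0.0, -1.0]]
force: [1.1, 2.6, 2.6]
width: 0.003
finger_force: 1.3
t 6.98 pos [ 0.5268 -0.0915  0.0665] head -2.46 F [1.1 2.6 2.6] w 0.003
shift [0.1  0.01 0.05] wz None
```

View pics/m5.png

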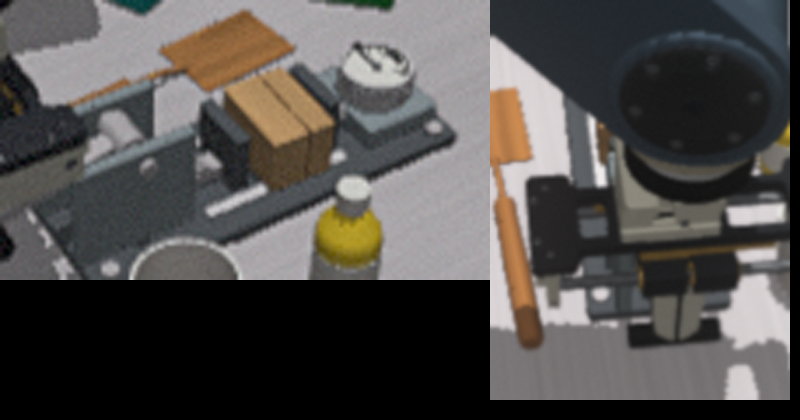

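Free stroke: the press force is about 3 N, and the scene crop shows the jaw at (225,145) just short of the block at (280,130). The needle is still at zero. My picture budget is used up, so from here a code reader on the dial (rectified difference image) plus the force will measure the needle.

```bash
cat > meter.py <<'E'
from fit import *
import sys
G=np.array([.5402,.2257]);YAW=np.radians(-2.4)
n=np.arange(-60,61)*.5e-3
X,Y=np.meshgrid(n,n)                    # clamp x, y about the gauge axis
def top(N=5):
    im=0
    for _ in range(N):
        d=bot.get_image("scene");im=im+d["color"].mean(2)/N
    json.dump({k:np.array(d[k]).tolist() for k in("K","D","eye","orientation")},open("pics/mt.json","w"))
    P=np.c_[G[0]+np.cos(YAW)*X.ravel()-np.sin(YAW)*Y.ravel()+OFF[0],G[1]+np.sin(YAW)*X.ravel()+np.cos(YAW)*Y.ravel()+OFF[1],np.full(X.size,.055)]
    m=proj("mt",P).astype(np.float32).reshape(*X.shape,2)
    return cv2.remap(im.astype(np.float32),m,None,cv2.INTER_CUBIC)
OFF=np.zeros(2)
def polar(T,r):
    th=np.arange(-.6,3.4,.05)           # clockwise from clamp -x
    return th,np.array([[T[int(round(60+2*q*np.sin(t))),int(round(60-2*q*np.cos(t)))] for q in r] for t in th])
def needle(N=5):
    B=np.load("base.npy");T=top(N)
    k=np.median(T)/np.median(B)
    th,D=polar(B*k-T,np.arange(6,19,.5))
    s=np.convolve(D.mean(1),np.ones(5)/5,"same");i=s.argmax()
    w=np.clip(s-.5*s.max(),0,None)*(abs(th-th[i])<.5)
    print("needle %.2f  strength %.1f  at-zero %.1f"%((w*th).sum()/w.sum(),s[i],s[(abs(th)<.15)].mean()))
E
python3 - <<'E'
from meter import *
T=top(6);np.save("base.npy",T)
print(proj("mt",[*G,.054]))
for r in((6,12),(17,20)):
    th,D=polar(T,np.arange(*r,.5));print(r,[(round(t,1),int(v)) for t,v in zip(th[::4],D.mean(1)[::4])])
needle(3);go([0,0,0])
E
```

```text
[[307.12519983 198.45660961]]
(6, 12) [(np.float64(-0.6), 170), (np.float64(-0.4), 134), (np.float64(-0.2), 107), (np.float64(0.0), 123), (np.float64(0.2), 157), (np.float64(0.4), 187), (np.float64(0.6), 200), (np.float64(0.8), 200), (np.float64(1.0), 192), (np.float64(1.2), 188), (np.float64(1.4), 196), (np.float64(1.6), 205), (np.float64(1.8), 208), (np.float64(2.0), 204), (np.float64(2.2), 202), (np.float64(2.4), 200), (np.float64(2.6), 199), (np.float64(2.8), 200), (np.float64(3.0), 198), (np.float64(3.2), 188)]
(17, 20) [(np.float64(-0.6), 201), (np.float64(-0.4), 204), (np.float64(-0.2), 149), (np.float64(0.0), 84), (np.float64(0.2), 159), (np.float64(0.4), 147), (np.float64(0.6), 163), (np.float64(0.8), 140), (np.float64(1.0), 120), (np.float64(1.2), 69), (np.float64(1.4), 61), (np.float64(1.6), 50), (np.float64(1.8), 74), (np.float64(2.0), 140), (np.float64(2.2), 170), (np.float64(2.4), 145), (np.float64(2.6), 138), (np.float64(2.8), 192), (np.float64(3.0), 204), (np.float64(3.2), 201)]
needle 1.20  strength 1.1  at-zero -0.5
t 7.58 pos [ 0.5269 -0.0917  0.0667] head -2.46 F [-0.   2.   2.3] w 0.008
shift [  6.9  -53.03   6.67] wz None
```

```bash
python3 -m inch '[{"wx":0,"wy":0,"wz":0,"x":0,"y":0,"z":-1.5,"jaw":1},{"wx":0,"wy":0,"wz":0,"x":0,"y":0,"z":-3,"jaw":1},{"wx":0,"wy":0,"wz":0,"x":0,"y":0,"z":-4.5,"jaw":1},{"wx":0,"wy":0,"wz":0,"x":0,"y":0,"z":-5.2,"jaw":1},{"wx":0,"wy":0,"wz":0,"x":0,"y":0,"z":-5.2,"jaw":1},{"wx":0,"wy":0,"wz":0,"x":0,"y":0,"z":-5.2,"jaw":1},{"wx":0,"wy":0,"wz":0,"x":0,"y":0,"z":-4.6,"jaw":1},{"wx":0,"wy":0,"wz":0,"x":0,"y":0,"z":-4,"jaw":1},{"wx":0,"wy":0,"wz":0,"x":0,"y":0,"z":-3.3,"jaw":1},{"wx":0,"wy":0,"wz":0,"x":0,"y":0,"z":-2.6,"jaw":1},{"wx":0,"wy":0,"wz":0,"x":0,"y":0,"z":-2.2,"jaw":1},{"wx":0,"wy":0,"wz":0,"x":0,"y":0,"z":-2.2,"jaw":1}]'
python3 -c "
from meter import *
needle();go([0,0,0])"
python3 -m inch '[{"wx":0,"wy":0,"wz":0,"x":0,"y":0,"z":0.5,"jaw":1},{"wx":0,"wy":0,"wz":0,"x":0,"y":0,"z":0.8,"jaw":1},{"wx":0,"wy":0,"wz":0,"x":0,"y":0,"z":1,"jaw":1},{"wx":0,"wy":0,"wz":0,"x":0,"y":0,"z":1,"jaw":1}]'
python3 -c "
from meter import *
needle();go([0,0,0])"
```

```text
time: 8.58
ee_pos: [0.5265, -0.0916, 0.0873]
ee_rot: [[0.043, 0.999, -0.002], [0.999, -0.043, 0.001], [0.001, -0.002, -1.0]]
force: [0.4, -1.1, 1.9]
width: 0.005
finger_force: 1.1
needle 3.12  strength 1.0  at-zero -0.1
t 8.83 pos [ 0.5266 -0.0916  0.0886] head -2.46 F [-1.3 -0.2  1.7] w 0.005
shift [  6.89 -52.99   8.9 ] wz None
time: 9.17
ee_pos: [0.5269, -0.0918, 0.0782]
ee_rot: [[0.043, 0.999, -0.0], [0.999, -0.043, 0.0], [0.0, -0.0, -1.0]]
force: [-0.2, -1.4, 3.1]
width: 0.007
finger_force: 1.5
needle 1.04  strength 0.9  at-zero 0.2
t 9.42 pos [ 0.5269 -0.0918  0.0787] head -2.46 F [-1.6 -1.9  2.1] w 0.003
shift [  6.9  -53.04   7.87] wz None
```

```bash
python3 -m inch '[{"wx":0,"wy":0,"wz":0,"x":0,"y":0,"z":0.5,"jaw":1},{"wx":0,"wy":0,"wz":0,"x":0,"y":0,"z":1,"jaw":1},{"wx":0,"wy":0,"wz":0,"x":0,"y":0,"z":1.25,"jaw":1},{"wx":0,"wy":0,"wz":0,"x":0,"y":0,"z":1.25,"jaw":1}]'
python3 -c "
from meter import *
needle();go([0,0,0])"
```

```text
time: 9.75
ee_pos: [0.5271, -0.091, 0.0656]
ee_rot: [[0.043, 0.999, 0.0], [0.999, -0.043, 0.001], [0.001, 0.0, -1.0]]
force: [0.1, 3.7, 6.2]
width: 0.004
finger_force: 2.9
needle 0.60  strength 72.5  at-zero -41.4
t 10.0 pos [ 0.5271 -0.0911  0.0659] head -2.48 F [-0.1  3.8  6.5] w 0.003
shift [  6.82 -53.05   6.59] wz None
```

```bash
python3 -m inch '[{"wx":0,"wy":0,"wz":0,"x":0,"y":0,"z":-1.5,"jaw":1},{"wx":0,"wy":0,"wz":0,"x":0,"y":0,"z":-3,"jaw":1},{"wx":0,"wy":0,"wz":0,"x":0,"y":0,"z":-4.5,"jaw":1},{"wx":0,"wy":0,"wz":0,"x":0,"y":0,"z":-5.2,"jaw":1},{"wx":0,"wy":0,"wz":0,"x":0,"y":0,"z":-5.2,"jaw":1},{"wx":0,"wy":0,"wz":0,"x":0,"y":0,"z":-5.2,"jaw":1},{"wx":0,"wy":0,"wz":0,"x":0,"y":0,"z":-4.8,"jaw":1},{"wx":0,"wy":0,"wz":0,"x":0,"y":0,"z":-4.4,"jaw":1},{"wx":0,"wy":0,"wz":0,"x":0,"y":0,"z":-4,"jaw":1},{"wx":0,"wy":0,"wz":0,"x":0,"y":0,"z":-3.8,"jaw":1},{"wx":0,"wy":0,"wz":0,"x":0,"y":0,"z":-3.8,"jaw":1}]'
python3 -c "
from meter import *
needle();go([0,0,0])"
```

```text
time: 10.92
ee_pos: [0.527, -0.0925, 0.1035]
ee_rot: [[0.043, 0.999, -0.0], [0.999, -0.043, -0.001], [-0.001, -0.0, -1.0]]
force: [-1.4, -4.1, 6.9]
width: 0.004
finger_force: 3.2
needle 0.55  strength 74.4  at-zero -42.2
t 11.17 pos [ 0.527  -0.0924  0.1037] head -2.46 F [-1.6 -5.1  6.4] w 0.005
shift [  6.98 -53.05  10.37] wz None
```

```bash
python3 -m inch '[{"wx":0,"wy":0,"wz":0,"x":0,"y":0,"z":0.4,"jaw":1},{"wx":0,"wy":0,"wz":0,"x":0,"y":0,"z":0.7,"jaw":1},{"wx":0,"wy":0,"wz":0,"x":0,"y":0,"z":0.7,"jaw":1},{"wx":0,"wy":0,"wz":0,"x":0,"y":0,"z":0.7,"jaw":1}]'
python3 -c "
from meter import *
needle();go([0,0,0])"
```

```text
time: 11.5
ee_pos: [0.5273, -0.0927, 0.0969]
ee_rot: [[0.043, 0.999, 0.001], [0.999, -0.043, -0.001], [-0.001, 0.001, -1.0]]
force: [-0.3, -7.3, 8.6]
width: 0.007
finger_force: 4.0
needle 1.03  strength 45.1  at-zero -41.1
t 11.75 pos [ 0.5273 -0.0927  0.097 ] head -2.46 F [-1.9 -5.5  7.7] w 0.002
shift [  7.02 -53.09   9.64] wz None
```

```bash
python3 -m inch '[{"wx":0,"wy":0,"wz":0,"x":0,"y":0,"z":0.3,"jaw":1},{"wx":0,"wy":0,"wz":0,"x":0,"y":0,"z":0.5,"jaw":1},{"wx":0,"wy":0,"wz":0,"x":0,"y":0,"z":0.5,"jaw":1},{"wx":0,"wy":0,"wz":0,"x":0,"y":0,"z":0.5,"jaw":1}]'
python3 -c "
from meter import *
needle();go([0,0,0]);needle();print(polar(np.load('base.npy')-top(3),np.arange(17,22,.5))[1].mean(1)[::4].round())"
```

```text
time: 12.08
ee_pos: [0.5274, -0.0929, 0.0921]
ee_rot: [[0.043, 0.999, 0.001], [0.999, -0.043, -0.002], [-0.002, 0.001, -1.0]]
force: [-0.7, -7.7, 9.1]
width: 0.005
finger_force: 4.7
needle 1.34  strength 46.9  at-zero -40.7
t 12.33 pos [ 0.5274 -0.0929  0.0922] head -2.45 F [-0.5 -8.3 10.2] w 0.006
shift [  7.04 -53.1    9.14] wz None
needle 1.34  strength 47.7  at-zero -40.8
[-2. -1.  1. -9. -7. -0. -2. -0. -1. -7. -5. -1. -0. -2. -0. -0. -1. -1.
  0. -1.]
```

```bash
python3 -c "
from rig import bot
print(bot.job_done())"
```

```text
the job is handed in; nothing more can be done
None
```

The job is handed in at 12.3 s: the bezel's zero mark is at the needle, and the lever is still held down with the needle steady at about 1.34 rad, inside the dark arc (1.0–1.8); I don't know the verdict, since hand-in returned no result.

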